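Pack a specimen into its carrier

TASK

Pack the specimen for the laboratory run: first get the carrier ready by standing the empty canister in its round well and laying the ice brick flat in the shallow recess beside it. Then stand the tall slim specimen bottle in the canister, close the canister with its cap, and finally put the lid on the carrier so that it sits fully down all round. Keep the specimen upright and never let it drop, and leave the other bottles, pots and jars on the desk where they are.

Things in the scene. Friction and masses are not known exactly. Their poses are not given: they have to be found in the camera images.
- carrier: Fixed base of the specimen carrier: off-white box 134 (x) x 246 (y) mm. Origin: centre of underside, z up. A ledge 15 mm wide at z 56 runs round a dark foam insert (104 x 216 mm, top at z 66). In the insert: round well, 72 mm wide, centre x 0, y -62, floor z 20; shallow recess 68 (x) x 100 (y) mm, centre x 0, y +42, floor z 54.
- carrier_lid: Carrier lid, open side down: off-white shell 134 (x) x 246 (y) x 86 mm high, inside 114 x 226 x 76; 0.3 kg. Origin: centre of underside, z up. Black bar handle over its top along y: 16 mm wide, 120 long, z 102 to 118, 16 mm gap below. In place its lower edge rests on the ledge, origin 56 mm above the carrier's, 5 mm play; fits either way round.
- canister: Empty canister: white open cup, upright, thick wall; 58 mm across, 46 mm inside, 72 mm high, floor 4 mm, 90 g. Origin: centre of underside, z up. In the well its rim stands 92 mm above the desk, 26 mm above the insert.
- canister_cap: Cap of the canister, grey, open side down. Ribbed skirt 71 mm across (inside 65), 15 mm high; above it a round dome 56 mm across (inside 50) up to z 46: grip the dome. Origin: centre of underside, z up. Slips loosely over the canister's rim, no thread, until a shoulder 12 mm up rests on the rim: origin then 60 mm above the canister's. The specimen's top fits inside. 50 g.
- specimen: The specimen: tall slim capped bottle, upright; pale body 28 mm across with paper label, white cap 31 mm across, 20 mm high; 95 mm high in all, 45 g. Origin: centre of underside, z up. Standing on the canister's floor, its top is 27 mm above the canister's rim.
- ice_brick: Ice brick: pale rigid plastic block 58 (x) x 90 (y) x 28 mm high, 140 g, lying flat. Origin: centre of underside, z up. Lies in the recess with its y along the carrier's y (either way round), origin 54 mm above the carrier's, standing 16 mm out of the insert.
- wide_pot: Bystander: squat white capped sample pot, 66 mm across, 56 mm high. Origin: centre of underside, z up. 
- dropper_bottle: Bystander: brown glass bottle with black rubber dropper, 42 mm across, 112 mm high. Origin: centre of underside, z up. 
- gallipot: Bystander: small open steel cup, 66 mm across at the rim, 36 mm high. Origin: centre of underside, z up. 
- stain_jar: Bystander: square glass staining jar with a round metal lid, 54 mm across at the foot, 82 mm high. Origin: centre of underside, z up. 
There are look-alikes about, which are no part of the job. Leave any blue look-alike of the canister_cap alone.

How it is judged:
By the outcome, as a careful person would: the job done as asked, in the order asked, and still so for the second after the job is handed in, with the robot touching nothing.
It also fails if it takes over 136 s, if anything falls off the work surface, if the arm or the gripper's body presses on something with over 40 N, if the wrist force passes 120 N, or if a joint passes its speed limit or range.

ROBOT

A 7-joint arm with a two-finger parallel gripper is mounted at the origin on the work surface. World frame = base frame: x ahead of the robot, y to its left, z up, the work surface at z = 0. Lengths are in m, angles in rad, forces in N, time in s.
With the tool pointing down it reaches from about 0.425 to 0.825 m from the base axis. Payload 3.6 kg.
Tool frame: the origin (TCP) lies midway between the tips of the shut fingers; the grasp point (between the pads) lies 19 mm behind it; z points along the fingers, y is the line along which they close (so a half turn about z gives the same grasp; the last joint's range is limited). The gripper opens to 93 mm and grips with 3 to 60 N. Pads are 15 mm wide; open, the fingers measure 128 mm over their backs; the gripper's body (75 mm by 188 mm) begins 65 mm behind the grasp point.
Start: joints at [1.187, 0.615, -0.013, 1.423, 0.008, 1.103, -0.04], TCP at [0.228, -0.609, 0.219] pointing down, gripper open.
Joint ranges: [-3.12, 3.12], [-0.3, 2.06], [-1.34, 1.32], [0.26, 2.42], [-1.36, 4.5], [0.01, 1.98], [-2.84, 2.84]. Speed limits (rad/s): [2.79, 2.79, 3.14, 3.14, 3.14, 3.14, 3.14].

INTERFACE

Orientations are given as a 3x3 rotation matrix whose columns are the frame's x, y, z axes.
In Python, from plant import r, cams, order, finder gives the robot as it stands.
- The arm moves only by the shell command python3 -m creep 'ROWS' [OPENING] [FORCE]. ROWS is a JSON object whose one key "rows" holds a list of rows, each a list of 4 numbers: the shift along the tool's x, y, z in units of 50 mm (1.0 is 50 mm), then the turn about the tool's z in units of 8 degrees (1.0 is 8 degrees). In form: {"rows": [[dx, dy, dz, yaw], ...]}. A call has exactly 10 rows; each row is the pose to reach, as a shift and turn from the pose commanded when the call began, along the tool's axes at that moment; what a row does not reach only later rows make up. A row lasts 1/10 s, in which the tool goes at most 50 mm and 8.59 degrees, less where a joint would pass 70% of its speed; a pose out of reach is approached as far as the arm can. A call with a gripper value outside its range is refused whole. OPENING is the opening, from 0 (shut) to 1 (fully open), set as the call begins (- or left out, the last holds). The fingers move at their own pace and stop on an object; FORCE is the grip in N (left out, the last holds). Time passes only in rows, so rows that repeat a pose let the fingers close, or fill a call up. It gives the time, the measured TCP pose, the force, the opening and the grip force at its end, in the units of the state.
- r.get_state(): the state, without advancing time (a new reading comes with each control period).
- cams.camera(name): name is "scene" or "top" or "wrist"; returns a dict with "img" (384x512x3 uint8, blue, green, red), "mtx" (3x3 intrinsics, pixels), "extrinsics" (4x4, takes a point from camera to world coordinates). Camera axes: x right, y down, z forward; pixel columns grow to the right and rows downward; lengths in m; the calibration is good to about 2 mm. A picture is of the moment at which its call begins. There is no depth.
- order.job_done(): hands the job in; it is judged then, once.
Trained networks look in a picture, given as the dict that the camera call returned (one of the last four; its "shot" number tells which), for a name from the list of things; names that differ only in an ending like _2 or _b are one class to them, and where a whole thing is asked for, a point or a joint stands for the part that bears it (a point fixed in the world has none). Each returns a list of dicts, best first, with "score" (0 to 1); they miss things now and then, are a little off and sometimes report something else, mostly with a low value. They report only what shows in the picture. A call takes as long as a camera call. They do not tell look-alikes from the thing itself.
- finder.look_for(label, picture): "centre" ([column, row] in pixels, amid what is visible of it).
- finder.trace(label, picture): "pixels" (384x512 bool, what is visible of it) and "centre" ([column, row] in pixels, amid what is visible of it).
The state is a dict: "t": time; "joint_positions": joint angles; "qvel": joint speeds; "tau": joint torques, N m; "tcp_pos": TCP position; "tool_rot": TCP orientation; "wrist_force": force on the tool from outside, world axes, zero at the start; "wrist_torque": the same for the moment, N m; "width": finger opening in m; "grasp_force": force on a finger pad.
Only numpy, scipy, OpenCV 4.12 (cv2) and the standard library are available. Lean on these libraries where they do the work, as an engineer would, in place of code of your own. Each camera call takes 0.05 s, during which the arm holds its last target. There are 200 camera calls.

## Working session

There is one attempt and no reset: what is moved stays moved. The work goes in short steps, Python scripts to look and compute and a shell command to move; the robot and the scene stay as the last step left them, time stands still between calls to the robot, and variables do not carry over. Pictures are saved under pics/ and viewed, at most 17 in all, crops included, and the job is handed in when it is done.

```bash
mkdir -p pics; ls
cat > h.py <<'E'
import numpy as np,cv2
from plant import r,cams,order,finder
def ray(p,px,z):
    K=np.array(p["mtx"]);T=np.array(p["extrinsics"])
    d=T[:3,:3]@np.linalg.inv(K)@np.array([px[0],px[1],1.]);o=T[:3,3]
    return o+d*(z-o[2])/d[2]
def proj(p,P):
    K=np.array(p["mtx"]);T=np.linalg.inv(np.array(p["extrinsics"]))
    c=T[:3,:3]@np.array(P)+T[:3,3];q=K@c;return q[:2]/q[2]
E
python3 - <<'E'
from h import *
s=r.get_state();print(s["tcp_pos"],np.round(s["tool_rot"],3),s["t"])
H=dict(carrier=.066,carrier_lid=.11,canister=.072,canister_cap=.046,specimen=.095,ice_brick=.028,wide_pot=.056,dropper_bottle=.112,gallipot=.036,stain_jar=.082)
ps={}
for n in("top","scene"):
    p=cams.camera(n);ps[n]=p;cv2.imwrite(f"pics/{n}0.png",p["img"]);print(n,np.round(p["extrinsics"],3).tolist())
    for l,h in H.items():
        for d in finder.look_for(l,p)[:4]:
            if d["score"]>.3:print(l,round(d["score"],2),np.round(d["centre"]),np.round(ray(p,d["centre"],h if n=="top" else h/2),3)[:2])
E
```

```text
pics
[ 0.22736497 -0.60809582  0.21748671] [[ 0.937  0.35  -0.001]
 [ 0.35  -0.937  0.002]
 [-0.    -0.003 -1.   ]] 0.0
top [[0.023, -0.984, 0.178, 0.394], [-1.0, -0.021, 0.013, -0.01], [-0.009, -0.178, -0.984, 0.939], [0.0, 0.0, 0.0, 1.0]]
carrier 0.69 [423. 207.] [ 0.521 -0.37 ]
carrier_lid 0.57 [ 98. 202.] [0.512 0.348]
carrier_lid 0.51 [254. 238.] [0.442 0.01 ]
canister 0.7 [314. 134.] [ 0.687 -0.124]
canister 0.66 [228. 183.] [0.566 0.073]
canister_cap 0.84 [200. 140.] [0.677 0.145]
canister_cap 0.62 [149. 131.] [0.695 0.27 ]
specimen 0.86 [262. 133.] [ 0.679 -0.004]
ice_brick 0.75 [318. 234.] [ 0.458 -0.139]
wide_pot 0.56 [259. 237.] [ 0.446 -0.002]
dropper_bottle 0.67 [287. 191.] [ 0.544 -0.061]
gallipot 0.88 [312. 133.] [ 0.702 -0.124]
stain_jar 0.95 [195. 231.] [0.456 0.141]
scene [[-0.768, 0.542, -0.342, 1.006], [0.641, 0.657, -0.397, 0.484], [0.01, -0.524, -0.852, 1.089], [0.0, 0.0, 0.0, 1.0]]
carrier 0.87 [198. 112.] [ 0.532 -0.374]
carrier_lid 0.71 [370. 272.] [0.518 0.387]
canister 0.55 [281. 207.] [0.561 0.083]
canister_cap 0.72 [260. 249.] [0.69  0.143]
canister_cap 0.57 [291. 292.] [0.707 0.288]
specimen 0.66 [226. 212.] [ 0.7 -0. ]
ice_brick 0.7 [260. 147.] [ 0.455 -0.136]
wide_pot 0.63 [293. 172.] [0.447 0.012]
dropper_bottle 0.68 [246. 174.] [ 0.575 -0.063]
gallipot 0.91 [202. 185.] [ 0.69  -0.135]
stain_jar 0.6 [197. 112.] [ 0.539 -0.368]
stain_jar 0.55 [320. 204.] [0.467 0.149]
```

View pics/top0.png

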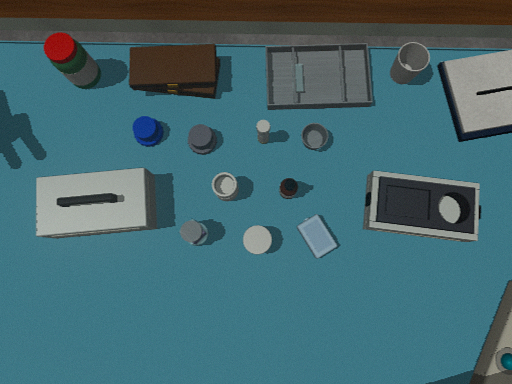

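View pics/scene0.png

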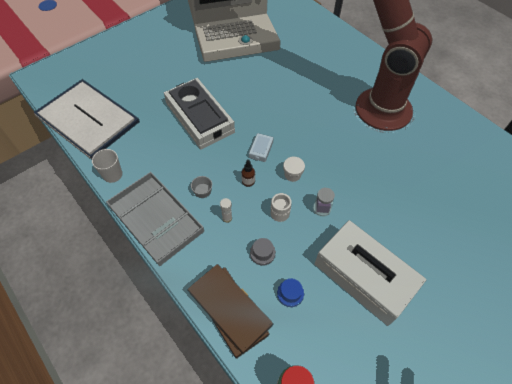

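The top view shows the canister at (224,186), grey cap at (201,139), blue decoy cap at (147,130) and specimen at (263,132). The ice brick is at (318,236), the lid at (95,203), and the carrier at (423,206) with its well toward −y. Both views agree. Next I fit silhouettes in the two views to get accurate poses.

```bash
cat >> h.py <<'E'
from scipy.optimize import minimize
def ring(rad,z,n=40):
    a=np.linspace(0,2*np.pi,n,endpoint=False);return np.c_[rad*np.cos(a),rad*np.sin(a),np.full(n,z)]
def box(x,y,z0,z1): return np.array([[i*x/2,j*y/2,k] for i in(-1,1) for j in(-1,1) for k in(z0,z1)])
M=dict(canister=[ring(.029,0),ring(.029,.072)],specimen=[ring(.014,0),ring(.014,.075),ring(.0155,.076),ring(.0155,.095)],
 canister_cap=[ring(.0355,0),ring(.0355,.015),ring(.028,.016),ring(.028,.046)],ice_brick=[box(.058,.09,0,.028)],
 carrier=[box(.134,.246,0,.056),box(.104,.216,.056,.066)],carrier_lid=[box(.134,.246,0,.086),box(.016,.12,.102,.118)])
def sil(p,l,x,y,yaw,z=0):
    S=4;im=np.zeros((384*S//2,512*S//2),np.uint8);im[:]=0
    c,s=np.cos(yaw),np.sin(yaw);P=np.vstack(M[l])@np.array([[c,s,0],[-s,c,0],[0,0,1]])+[x,y,z]
    K=np.array(p["mtx"]);T=np.linalg.inv(np.array(p["extrinsics"]));q=(P@T[:3,:3].T+T[:3,3])@K.T;q=q[:,:2]/q[:,2:]
    h=cv2.convexHull(np.float32(q*2+.5));cv2.fillConvexPoly(im,np.int32(h*16),255,cv2.LINE_8,4)
    return im>0
def mask(p,l,near):
    ds=[d for d in finder.trace(l,p) if d["score"]>.2]
    if not ds:return None
    d=min(ds,key=lambda d:np.hypot(*(np.array(d["centre"])-near)))
    m=cv2.resize(d["pixels"].astype(np.uint8),(1024,768),interpolation=cv2.INTER_NEAREST)>0
    return m
def fit(ps,l,g,yaw=False,z=0):
    ms=[(p,mask(p,l,proj(p,[g[0],g[1],z+.04]))) for p in ps]; ms=[(p,m) for p,m in ms if m is not None]
    def f(v):
        return -np.mean([(lambda s:(s&m).sum()/(s|m).sum())(sil(p,l,v[0],v[1],v[2] if yaw else 0,z)) for p,m in ms])
    x0=np.array(g[:3] if yaw else g[:2]);n=len(x0)
    sx=np.vstack([x0]+[x0+np.eye(n)[i]*(.02 if i<2 else .2) for i in range(n)])
    o=minimize(f,x0,method="Nelder-Mead",options=dict(initial_simplex=sx,xatol=2e-4,fatol=1e-4))
    return np.round(o.x,4),round(-o.fun,3),len(ms)
E
python3 - <<'E'
from h import *
ps=[cams.camera(n) for n in("top","scene")]
G=dict(canister=(.566,.08,0),specimen=(.68,0,0),canister_cap=(.68,.145,0),ice_brick=(.456,-.137,.3),carrier=(.525,-.37,-.1),carrier_lid=(.51,.36,.05))
for l,g in G.items():
    y=l in("ice_brick","carrier","carrier_lid")
    print(l,fit(ps,l,g,y),[fit([p],l,g,y)[:2] for p in ps])
E
```

```text
canister (array([0.5642, 0.0827]), np.float64(0.891), 2) [(array([0.565 , 0.0811]), np.float64(0.914)), (array([0.5623, 0.0823]), np.float64(0.885))]
specimen (array([ 0.6953, -0.005 ]), np.float64(0.893), 2) [(array([ 0.6961, -0.0056]), np.float64(0.898)), (array([ 0.6956, -0.0036]), np.float64(0.925))]
canister_cap (array([0.6885, 0.1479]), np.float64(0.92), 2) [(array([0.6892, 0.1466]), np.float64(0.949)), (array([0.6873, 0.1494]), np.float64(0.924))]
ice_brick (array([ 0.454 , -0.1352, -0.9725]), np.float64(0.894), 2) [(array([ 0.455 , -0.1356, -1.002 ]), np.float64(0.889)), (array([ 0.4527, -0.1348, -0.9719]), np.float64(0.915))]
carrier (array([ 0.5277, -0.3785, -0.1039]), np.float64(0.969), 2) [(array([ 0.5289, -0.3806, -0.105 ]), np.float64(0.976)), (array([ 0.5271, -0.3767, -0.1054]), np.float64(0.977))]
carrier_lid (array([0.5171, 0.3774, 0.1091]), np.float64(0.968), 2) [(array([0.5172, 0.3758, 0.1127]), np.float64(0.978)), (array([0.5173, 0.3795, 0.1193]), np.float64(0.968))]
```

```bash
cat > go.py <<'E'
import sys
from h import *
# target x y z [phi deg]
s=r.get_state();R=np.array(s["tool_rot"]);a=list(map(float,sys.argv[1:]))
phi=np.degrees(np.arctan2(R[1,0],R[0,0]))
d=R.T@(np.array(a[:3])-s["tcp_pos"])/.05
y=-(a[3]-phi)/8 if len(a)>3 else 0
print("t",round(s["t"],2),"pos",np.round(s["tcp_pos"],4),"phi",round(phi,2),"tilt",np.round(R[:2,2],3),"w",round(s["width"],4),"F",np.round(s["wrist_force"],1),"units",np.round(d,2),round(y,2))
E
python3 go.py .564 .082 .15 20.5;python3 go.py .564 .082 .045
```

```text
t 2.4 pos [ 0.2277 -0.6088  0.2186] phi 20.5 tilt [-0.  0.] w 0.0931 F [-0.1 -0.5  0.5] units [ 11.14 -10.58   1.37] 0.0
t 2.4 pos [ 0.2277 -0.6088  0.2186] phi 20.5 tilt [-0.  0.] w 0.0931 F [-0.1 -0.5  0.5] units [ 11.14 -10.58   3.47] 0
```

```bash
python3 -m creep '{"rows":[[0.3,-0.3,0,0],[0.9,-0.8,0,0],[1.5,-1.4,0,0],[2.2,-2.1,0,0],[2.9,-2.75,0,0],[3.6,-3.4,0,0],[4.3,-4.1,0,0],[5,-4.75,0,0],[5.5,-5.2,0,0],[5.6,-5.3,0,0]]}' 1
python3 -m creep '{"rows":[[0.3,-0.3,0,0],[0.9,-0.8,0,0],[1.5,-1.4,0,0],[2.2,-2.1,0.1,0],[2.9,-2.75,0.3,0],[3.6,-3.4,0.5,0],[4.3,-4.1,0.8,0],[5,-4.75,1.1,0],[5.4,-5.1,1.3,0],[5.54,-5.28,1.37,0]]}'
python3 - <<'E'
from h import *
r
p=cams.camera("wrist");cv2.imwrite("pics/w1.png",p["img"])
print(fit([p],"canister",(.564,.082,0)))
E
python3 go.py .564 .082 .045
```

```text
t: 3.4
tcp_pos: [0.3996, -0.2579, 0.2191]
tool_rot: [[0.934, 0.358, 0.002], [0.358, -0.934, 0.002], [0.002, -0.001, -1.0]]
wrist_force: [0.7, 0.8, 1.2]
width: 0.0931
grasp_force: 0.0
t: 4.4
tcp_pos: [0.5648, 0.0842, 0.1488]
tool_rot: [[0.936, 0.353, -0.001], [0.353, -0.936, 0.001], [-0.001, -0.001, -1.0]]
wrist_force: [-0.1, -0.5, 0.2]
width: 0.0931
grasp_force: 0.0
(array([0.5645, 0.0821]), np.float64(0.953), 1)
t 4.5 pos [0.5639 0.0821 0.1495] phi 20.58 tilt [-0.001 -0.   ] w 0.0928 F [-0.5 -1.1  0.6] units [0.   0.   2.09] 0
```

View pics/w1.png

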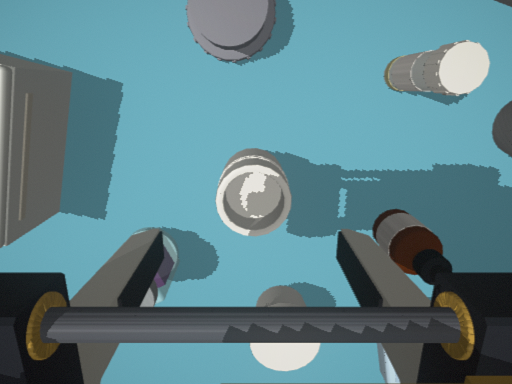

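Wrist view: the canister is centred at (253,190) between the fingers, clear of its neighbours. I'll descend, grip and lift it.

```bash
python3 -m creep '{"rows":[[0,0,0.3,0],[0,0,0.7,0],[0,0,1.1,0],[0,0,1.5,0],[0,0,1.8,0],[0,0,1.95,0],[0,0,2,0],[0,0,2,0],[0,0,2,0],[0,0,2,0]]}' 1
python3 -m creep '{"rows":[[0,0,0,0],[0,0,0,0],[0,0,0,0],[0,0,0,0],[0,0,0,0],[0,0,0,0],[0,0,0,0],[0,0,0,0],[0,0,0,0],[0,0,0,0]]}' 0 15
python3 -m creep '{"rows":[[0,0,-0.2,0],[0,0,-0.6,0],[0,0,-1,0],[0,0,-1.5,0],[0,0,-2,0],[0,0,-2.5,0],[0,0,-2.8,0],[0,0,-3,0],[0,0,-3,0],[0,0,-3,0]]}'
python3 go.py .5213 -.4402 .2 20.5
```

```text
t: 5.5
tcp_pos: [0.5647, 0.0817, 0.0511]
tool_rot: [[0.937, 0.35, 0.002], [0.35, -0.937, 0.0], [0.002, 0.0, -1.0]]
wrist_force: [0.2, -0.2, 0.5]
width: 0.0931
grasp_force: 0.0
t: 6.5
tcp_pos: [0.5641, 0.0817, 0.0502]
tool_rot: [[0.937, 0.35, 0.0], [0.35, -0.937, -0.0], [-0.0, 0.0, -1.0]]
wrist_force: [-0.5, -0.7, -0.0]
width: 0.0578
grasp_force: 15.0
t: 7.5
tcp_pos: [0.5635, 0.0817, 0.1997]
tool_rot: [[0.937, 0.35, -0.001], [0.35, -0.937, -0.0], [-0.001, -0.0, -1.0]]
wrist_force: [-0.3, -0.5, -0.5]
width: 0.0576
grasp_force: 15.0
t 7.5 pos [0.5635 0.0817 0.1997] phi 20.51 tilt [-0.001 -0.   ] w 0.0576 F [-0.3 -0.5 -0.5] units [-4.45  9.48 -0.  ] 0.0
```

```bash
python3 -m creep '{"rows":[[-0.1,0.2,0,0],[-0.3,0.65,0,0],[-0.6,1.25,0,0],[-0.9,1.9,0,0],[-1.25,2.65,0,0],[-1.6,3.4,0,0],[-1.95,4.15,0,0],[-2.3,4.9,0,0],[-2.6,5.6,0,0],[-2.9,6.2,0,0]]}'
python3 -m creep '{"rows":[[-0.3,0.6,0,0],[-0.6,1.2,0,0],[-0.9,1.8,0,0],[-1.15,2.4,0,0],[-1.35,2.85,0,0],[-1.5,3.15,0,0],[-1.55,3.28,0,0],[-1.55,3.28,0,0],[-1.55,3.28,0,0],[-1.55,3.28,0,0]]}'
python3 - <<'E'
from h import *
p=cams.camera("wrist");cv2.imwrite("pics/w2.png",p["img"])
q=cams.camera("top");print(fit([p],"carrier",(.5277,-.3785,-.104),True))
E
python3 go.py .5213 -.4402 .071 20.5
```

```text
t: 8.5
tcp_pos: [0.5351, -0.2627, 0.1989]
tool_rot: [[0.938, 0.348, -0.002], [0.348, -0.938, -0.0], [-0.002, -0.001, -1.0]]
wrist_force: [0.7, 0.5, -0.6]
width: 0.0577
grasp_force: 15.0
t: 9.5
tcp_pos: [0.5224, -0.4384, 0.2001]
tool_rot: [[0.936, 0.352, 0.0], [0.352, -0.936, 0.001], [0.001, -0.001, -1.0]]
wrist_force: [0.4, 0.9, -1.4]
width: 0.0579
grasp_force: 15.0
(array([ 0.5289, -0.3791, -0.1046]), np.float64(0.831), 1)
t 9.65 pos [ 0.5222 -0.4391  0.2004] phi 20.59 tilt [0. 0.] w 0.0581 F [-0.1  0.4 -1. ] units [-0.03  0.02  2.59] 0.01
```

View pics/w2.png

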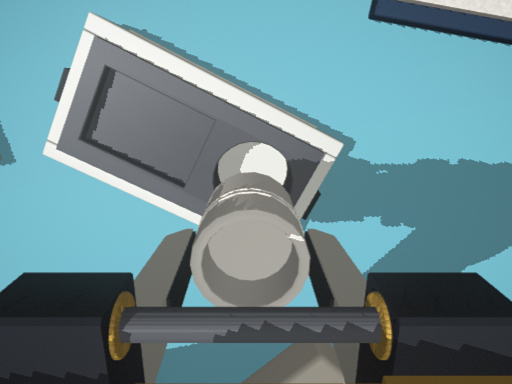

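Wrist view: the held canister sits below the well at (252,168), as expected given the camera offset, and the carrier fit agrees within 1–2 mm. Now I'll insert it.

```bash
python3 -m creep '{"rows":[[0,0,0.3,0],[0,0,0.8,0],[0,0,1.3,0],[0,0,1.7,0],[0,0,2,0],[0,0,2.2,0],[0,0,2.4,0],[0,0,2.5,0],[0,0,2.57,0],[0,0,2.57,0]]}'
python3 -m creep '{"rows":[[0,0,0,0],[0,0,0,0],[0,0,0,0],[0,0,0,0],[0,0,0,0],[0,0,0,0],[0,0,-0.3,0],[0,0,-0.9,0],[0,0,-1.6,0],[0,0,-2.3,0]]}' 1
python3 - <<'E'
from h import *
p=cams.camera("wrist");q=cams.camera("top")
print(fit([p],"canister",(.5213,-.44,0),z=.02),fit([q],"canister",(.5213,-.44,0),z=.02))
E
python3 go.py .454 -.135 .16 33.3
```

```text
t: 10.65
tcp_pos: [0.5218, -0.4402, 0.0716]
tool_rot: [[0.937, 0.35, 0.0], [0.35, -0.937, 0.0], [0.0, 0.0, -1.0]]
wrist_force: [-0.3, 0.1, -0.4]
width: 0.0576
grasp_force: 15.0
t: 11.65
tcp_pos: [0.5217, -0.4401, 0.189]
tool_rot: [[0.937, 0.35, 0.001], [0.35, -0.937, -0.0], [0.0, 0.001, -1.0]]
wrist_force: [0.4, 0.4, 0.7]
width: 0.0929
grasp_force: 0.0
(array([ 0.522 , -0.4392]), np.float64(0.948), 1) (array([ 0.522 , -0.4399]), np.float64(0.661), 1)
t 11.85 pos [ 0.5222 -0.4405  0.1887] phi 20.5 tilt [ 0.002 -0.002] w 0.0929 F [ 0.3 -0.4 -1.3] units [ 0.86 -6.2   0.56] -1.6
```

```bash
python3 -m creep '{"rows":[[0.05,-0.3,0,-0.2],[0.15,-0.95,0,-0.4],[0.25,-1.7,0,-0.6],[0.35,-2.5,0,-0.8],[0.45,-3.3,0.05,-1],[0.6,-4.1,0.15,-1.2],[0.7,-4.9,0.3,-1.4],[0.8,-5.6,0.4,-1.5],[0.85,-6.05,0.5,-1.6],[0.86,-6.2,0.56,-1.6]]}'
python3 - <<'E'
from h import *
r.get_state()
p=cams.camera("wrist");cv2.imwrite("pics/w3.png",p["img"])
print(fit([p],"ice_brick",(.454,-.135,-.99),True))
E
python3 go.py .454 -.135 .016 33.3
```

```text
t: 12.85
tcp_pos: [0.4517, -0.1316, 0.1576]
tool_rot: [[0.833, 0.553, -0.004], [0.553, -0.833, 0.002], [-0.002, -0.004, -1.0]]
wrist_force: [-0.4, 0.3, 1.0]
width: 0.0931
grasp_force: 0.0
(array([ 0.455 , -0.1348, -1.0069]), np.float64(0.948), 1)
t 12.95 pos [ 0.4526 -0.134   0.1579] phi 33.39 tilt [-0.002  0.001] w 0.093 F [ 0.2 -0.6 -0.2] units [0.02 0.04 2.84] 0.01
```

View pics/w3.png

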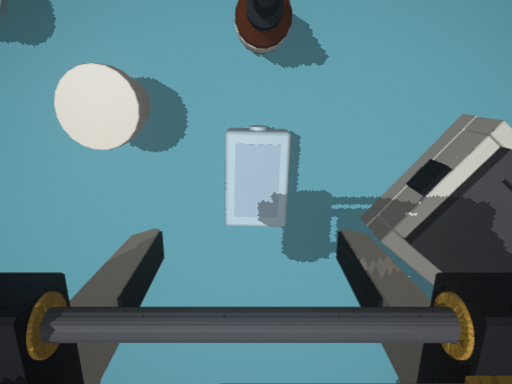

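Wrist view: the brick lies squarely between the fingers at (257,178), with a small nub at its far end. Grip it.

```bash
python3 -m creep '{"rows":[[0.03,0.03,0.3,0.1],[0.03,0.03,0.8,0.1],[0.03,0.03,1.4,0.1],[0.03,0.03,1.9,0.1],[0.03,0.03,2.3,0.1],[0.03,0.03,2.6,0.1],[0.03,0.03,2.8,0.1],[0.03,0.03,2.85,0.1],[0.03,0.03,2.85,0.1],[0.03,0.03,2.85,0.1]]}' 1
python3 -m creep '{"rows":[[0,0,0,0],[0,0,0,0],[0,0,0,0],[0,0,0,0],[0,0,0,0],[0,0,0,0],[0,0,0,0],[0,0,0,0],[0,0,0,0],[0,0,0,0]]}' 0 25
python3 -m creep '{"rows":[[0,0,-0.2,0],[0,0,-0.6,0],[0,0,-1,0],[0,0,-1.5,0],[0,0,-2,0],[0,0,-2.4,0],[0,0,-2.6,0],[0,0,-2.7,0],[0,0,-2.7,0],[0,0,-2.7,0]]}'
python3 go.py .5328 -.337 .15 84
```

```text
t: 13.95
tcp_pos: [0.4561, -0.1356, 0.0167]
tool_rot: [[0.844, 0.537, 0.001], [0.537, -0.844, -0.0], [0.001, 0.001, -1.0]]
wrist_force: [-0.0, -0.2, 0.0]
width: 0.0927
grasp_force: 0.0
t: 14.95
tcp_pos: [0.4556, -0.1352, 0.0163]
tool_rot: [[0.843, 0.537, 0.0], [0.537, -0.843, -0.0], [0.0, 0.0, -1.0]]
wrist_force: [-0.6, -0.4, 2.6]
width: 0.0576
grasp_force: 25.0
t: 15.95
tcp_pos: [0.4547, -0.135, 0.1503]
tool_rot: [[0.843, 0.537, -0.002], [0.537, -0.843, 0.001], [-0.001, -0.002, -1.0]]
wrist_force: [-0.5, 0.4, -1.6]
width: 0.0578
grasp_force: 25.0
t 15.95 pos [ 0.4547 -0.135   0.1503] phi 32.5 tilt [-0.002  0.001] w 0.0578 F [-0.5  0.4 -1.6] units [-0.85  4.25  0.  ] -6.44
```

```bash
python3 -m creep '{"rows":[[-0.05,0.2,0,-0.3],[-0.13,0.65,0,-0.9],[-0.25,1.25,0,-1.7],[-0.37,1.85,0,-2.6],[-0.49,2.45,0,-3.5],[-0.6,3,0,-4.4],[-0.7,3.5,0,-5.2],[-0.78,3.9,0,-5.9],[-0.83,4.15,0,-6.3],[-0.85,4.25,0,-6.44]]}'
python3 - <<'E'
from h import *
p=cams.camera("wrist");cv2.imwrite("pics/w4.png",p["img"]);q=cams.camera("top")
print(fit([p],"ice_brick",(.5325,-.337,-.104),True,z=.134))
E
python3 go.py .5325 -.337 .071 84
```

```text
t: 16.95
tcp_pos: [0.5329, -0.3388, 0.1491]
tool_rot: [[0.106, 0.994, -0.003], [0.994, -0.106, 0.001], [0.001, -0.003, -1.0]]
wrist_force: [0.4, 0.3, -0.7]
width: 0.0578
grasp_force: 25.0
(array([ 0.533 , -0.3385, -0.1055]), np.float64(0.809), 1)
t 17.1 pos [ 0.5333 -0.3364  0.1501] phi 83.99 tilt [-0.002  0.002] w 0.0576 F [-0.5  0.4 -1.4] units [-0.02 -0.01  1.58] -0.0
```

View pics/w4.png

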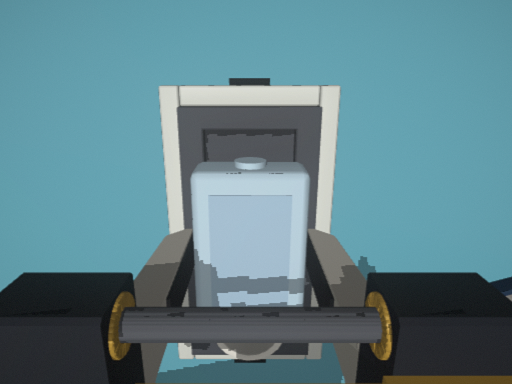

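Wrist view: the brick is square to the carrier, with the recess's far edge visible at (250,130). Lower and release.

```bash
python3 -m creep '{"rows":[[0,0,0.2,0],[0,0,0.5,0],[0,0,0.8,0],[0,0,1.1,0],[0,0,1.3,0],[0,0,1.4,0],[0,0,1.5,0],[0,0,1.55,0],[0,0,1.58,0],[0,0,1.58,0]]}'
python3 -m creep '{"rows":[[0,0,0,0],[0,0,0,0],[0,0,0,0],[0,0,0,0],[0,0,0,0],[0,0,0,0],[0,0,-0.3,0],[0,0,-0.9,0],[0,0,-1.6,0],[0,0,-2.3,0]]}' 1
python3 - <<'E'
from h import *
p=cams.camera("wrist");q=cams.camera("top");cv2.imwrite("pics/w5.png",np.vstack([p["img"][:,:],cv2.resize(q["img"][130:270,340:],None,fx=2,fy=2)[:200,:512] if 0 else cv2.resize(q["img"][160:250,340:500],(370,208)).copy() if 0 else cv2.resize(q["img"][160:250,340:496],(512,216))]))
print(fit([p],"ice_brick",(.5325,-.337,-.104),True,z=.054))
print(fit([p],"canister",(.522,-.439),z=.02))
E
python3 go.py .695 -.0045 .2 20.5
```

```text
t: 18.1
tcp_pos: [0.534, -0.3373, 0.0724]
tool_rot: [[0.104, 0.995, 0.0], [0.995, -0.104, -0.0], [-0.0, 0.0, -1.0]]
wrist_force: [0.0, -0.1, -1.3]
width: 0.0576
grasp_force: 25.0
t: 19.1
tcp_pos: [0.5338, -0.337, 0.1894]
tool_rot: [[0.104, 0.995, 0.001], [0.995, -0.104, 0.0], [0.0, 0.001, -1.0]]
wrist_force: [-0.3, -0.1, -0.6]
width: 0.0929
grasp_force: 0.0
(array([ 0.5339, -0.3381, -0.1041]), np.float64(0.963), 1)
(array([ 0.5217, -0.4337]), np.float64(0.614), 1)
t 19.3 pos [ 0.5343 -0.3374  0.189 ] phi 84.02 tilt [ 0.002 -0.002] w 0.0931 F [-0.5 -0.  -0.3] units [ 6.96  2.5  -0.22] 7.94
```

View pics/w5.png

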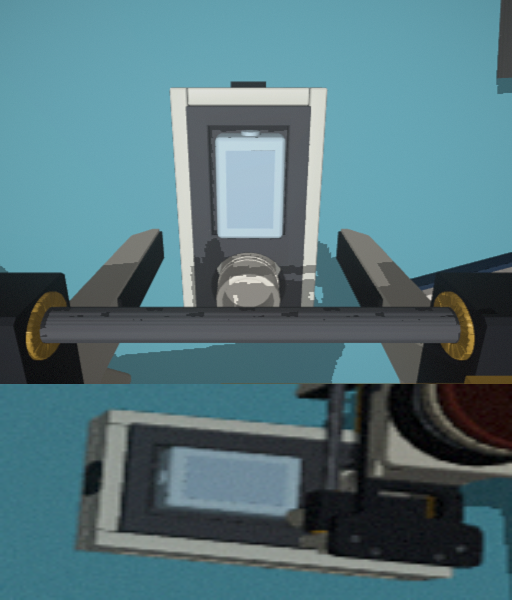

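The brick lies flat in the recess at (250,187), and the canister stands in its well at (248,285). Next is the specimen.

```bash
python3 -m creep '{"rows":[[0.2,0.05,0,0.2],[0.7,0.2,-0.1,0.8],[1.3,0.4,-0.2,1.5],[2,0.7,-0.2,2.3],[2.7,0.95,-0.2,3.1],[3.4,1.2,-0.2,3.9],[4.1,1.45,-0.2,4.7],[4.8,1.7,-0.2,5.5],[5.5,1.95,-0.2,6.3],[6.1,2.2,-0.2,7]]}'
python3 -m creep '{"rows":[[0.4,-0.4,0,0.4],[0.5,-0.6,0,0.8],[0.55,-0.65,0,0.94],[0.55,-0.65,0,0.94],[0.55,-0.65,0,0.94],[0.55,-0.65,0,0.94],[0.55,-0.65,0,0.94],[0.55,-0.65,0,0.94],[0.55,-0.65,0,0.94],[0.55,-0.65,0,0.94]]}'
python3 - <<'E'
from h import *
p=cams.camera("wrist")
print(fit([p],"specimen",(.695,-.0045)))
E
python3 go.py .695 -.0045 .072 20.5
```

```text
t: 20.3
tcp_pos: [0.6745, -0.0427, 0.1956]
tool_rot: [[0.884, 0.468, -0.003], [0.468, -0.884, 0.001], [-0.003, -0.002, -1.0]]
wrist_force: [1.4, 0.3, 0.6]
width: 0.0934
grasp_force: 0.0
t: 21.3
tcp_pos: [0.684, -0.0038, 0.1972]
tool_rot: [[0.937, 0.35, 0.0], [0.35, -0.937, 0.0], [0.0, -0.0, -1.0]]
wrist_force: [-0.7, 0.4, -0.1]
width: 0.0931
grasp_force: 0.0
(array([ 0.6975, -0.0044]), np.float64(0.948), 1)
t 21.4 pos [ 0.684  -0.0037  0.1972] phi 20.5 tilt [0. 0.] w 0.0925 F [ 0.7 -0.1  0.4] units [0.2  0.09 2.5 ] 0.0
```

```bash
python3 -m creep '{"rows":[[0.1,0.05,0.1,0],[0.23,0.1,0.4,0],[0.23,0.1,0.9,0],[0.23,0.1,1.4,0],[0.23,0.1,1.8,0],[0.23,0.1,2.2,0],[0.23,0.1,2.4,0],[0.23,0.1,2.47,0],[0.23,0.1,2.47,0],[0.23,0.1,2.47,0]]}' 1
python3 -m creep '{"rows":[[0,0,0,0],[0,0,0,0],[0,0,0,0],[0,0,0,0],[0,0,0,0],[0,0,0,0],[0,0,0,0],[0,0,0,0],[0,0,0,0],[0,0,0,0]]}' 0 15
python3 -m creep '{"rows":[[0,0,-0.1,0],[0,0,-0.3,0],[0,0,-0.7,0],[0,0,-1.1,0],[0,0,-1.6,0],[0,0,-2.1,0],[0,0,-2.6,0],[0,0,-2.9,0],[0,0,-3,0],[0,0,-3,0]]}'
python3 - <<'E'
from h import *
p=cams.camera("wrist");s=r.get_state();t=s["tcp_pos"]
print(t,fit([p],"specimen",t[:2],z=t[2]-.073))
E
python3 go.py .522 -.4395 .223 20.5
```

```text
t: 22.4
tcp_pos: [0.6974, -0.0043, 0.0746]
tool_rot: [[0.937, 0.35, 0.002], [0.35, -0.937, 0.0], [0.002, 0.001, -1.0]]
wrist_force: [0.7, 0.5, -1.0]
width: 0.0931
grasp_force: 0.0
t: 23.4
tcp_pos: [0.6965, -0.0043, 0.0736]
tool_rot: [[0.937, 0.35, -0.0], [0.35, -0.937, 0.0], [-0.0, -0.0, -1.0]]
wrist_force: [0.1, -0.7, 0.1]
width: 0.0303
grasp_force: 15.0
t: 24.4
tcp_pos: [0.6968, -0.0043, 0.2249]
tool_rot: [[0.937, 0.35, 0.002], [0.35, -0.937, 0.0], [0.002, 0.001, -1.0]]
wrist_force: [-0.1, 0.1, -1.2]
width: 0.0305
grasp_force: 15.0
[ 0.69621248 -0.0043425   0.2235975 ] (array([ 0.6969, -0.0035]), np.float64(0.963), 1)
t 24.5 pos [ 0.6958 -0.0044  0.2228] phi 20.51 tilt [-0.002 -0.   ] w 0.0304 F [ 0.2 -0.8 -1.9] units [-6.3   6.93  0.  ] 0.0
```

```bash
python3 -m creep '{"rows":[[-0.1,0.1,0,0],[-0.3,0.3,0,0],[-0.6,0.65,0,0],[-1,1.1,0,0],[-1.4,1.55,0,0],[-1.8,2,0,0],[-2.2,2.4,0,0],[-2.6,2.85,0,0],[-3,3.3,0,0],[-3.4,3.75,0,0]]}'
python3 -m creep '{"rows":[[-0.4,0.45,0,0],[-0.8,0.9,0,0],[-1.2,1.35,0,0],[-1.6,1.8,0,0],[-2,2.2,0,0],[-2.35,2.6,0,0],[-2.65,2.9,0,0],[-2.82,3.1,0,0],[-2.9,3.18,0,0],[-2.9,3.18,0,0]]}'
python3 - <<'E'
from h import *
p=cams.camera("wrist");cv2.imwrite("pics/w6.png",p["img"])
print(fit([p],"canister",(.522,-.4395),z=.02))
E
python3 go.py .522 -.4395 .099 20.5
```

```text
t: 25.5
tcp_pos: [0.6011, -0.2422, 0.2233]
tool_rot: [[0.937, 0.349, -0.001], [0.349, -0.937, -0.001], [-0.002, 0.0, -1.0]]
wrist_force: [0.4, -0.3, -0.5]
width: 0.0308
grasp_force: 15.0
t: 26.5
tcp_pos: [0.5222, -0.4397, 0.2233]
tool_rot: [[0.937, 0.349, -0.001], [0.349, -0.937, 0.0], [-0.0, -0.001, -1.0]]
wrist_force: [-0.5, 0.4, -1.2]
width: 0.0305
grasp_force: 15.0
(array([ 0.5231, -0.4388]), np.float64(0.703), 1)
t 26.6 pos [ 0.5236 -0.4377  0.2236] phi 20.61 tilt [0.001 0.001] w 0.0303 F [-0.2  1.1  0.1] units [-0.05  0.02  2.49] 0.01
```

View pics/w6.png

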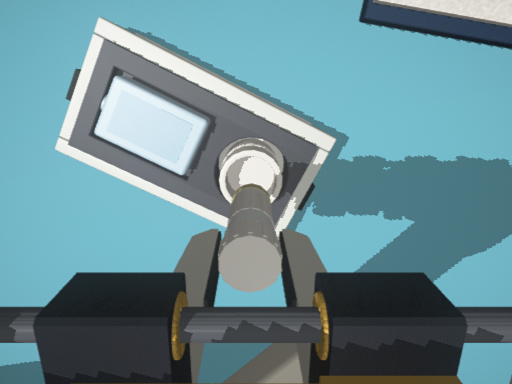

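Wrist view: the specimen is held upright over the canister mouth (the canister is at (250,170)). Lower it gently and release.

```bash
python3 -m creep '{"rows":[[0,0,0.2,0],[0,0,0.6,0],[0,0,1,0],[0,0,1.4,0],[0,0,1.8,0],[0,0,2.05,0],[0,0,2.25,0],[0,0,2.4,0],[0,0,2.48,0],[0,0,2.48,0]]}'
python3 -m creep '{"rows":[[0,0,0,0],[0,0,0,0],[0,0,0,0],[0,0,0,0],[0,0,0,0],[0,0,0,0],[0,0,0,0],[0,0,-0.3,0],[0,0,-0.9,0],[0,0,-1.7,0]]}' 1
python3 - <<'E'
from h import *
p=cams.camera("wrist");cv2.imwrite("pics/w7.png",p["img"])
print(fit([p],"specimen",(.522,-.4395),z=.024),fit([p],"canister",(.522,-.4395),z=.02))
E
python3 go.py .6885 .1475 .17 20.5
```

```text
t: 27.6
tcp_pos: [0.5229, -0.4392, 0.0995]
tool_rot: [[0.937, 0.35, -0.0], [0.35, -0.937, 0.0], [-0.0, -0.0, -1.0]]
wrist_force: [-0.2, -0.2, 0.3]
width: 0.0307
grasp_force: 15.0
t: 28.6
tcp_pos: [0.5219, -0.4385, 0.1847]
tool_rot: [[0.937, 0.35, -0.003], [0.35, -0.937, 0.002], [-0.002, -0.003, -1.0]]
wrist_force: [0.9, -0.9, 0.3]
width: 0.0929
grasp_force: 0.0
(array([ 0.5235, -0.4391]), np.float64(0.809), 1) (array([ 0.5222, -0.4393]), np.float64(0.576), 1)
t 28.75 pos [ 0.5249 -0.4407  0.1897] phi 20.49 tilt [ 0.007 -0.006] w 0.0932 F [ 0.2 -0.9  0.7] units [ 7.18 -9.88  0.35] -0.0
```

View pics/w7.png

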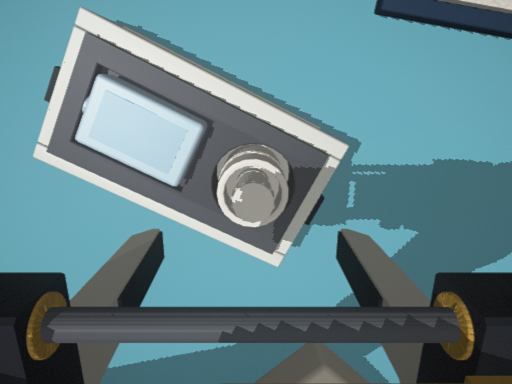

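The specimen stands in the canister (cap at (252,200)). Next, the grey cap.

```bash
python3 -m creep '{"rows":[[0.2,-0.25,0,0],[0.5,-0.7,0,0],[0.9,-1.2,0,0],[1.35,-1.8,0,0],[1.8,-2.45,0,0],[2.3,-3.1,0,0],[2.8,-3.8,0,0],[3.3,-4.5,0,0],[3.8,-5.2,0,0],[4.3,-5.85,0,0]]}'
python3 -m creep '{"rows":[[0.5,-0.65,0,0],[0.95,-1.3,0,0],[1.4,-1.9,0,0],[1.85,-2.55,0,0],[2.25,-3.1,0.1,0],[2.6,-3.55,0.2,0],[2.82,-3.85,0.3,0],[2.91,-3.98,0.3,0],[2.91,-3.98,0.3,0],[2.91,-3.98,0.3,0]]}'
python3 - <<'E'
from h import *
p=cams.camera("wrist");cv2.imwrite("pics/w8.png",p["img"])
print(fit([p],"canister_cap",(.6885,.1475)))
E
python3 go.py .6885 .1475 .02 20.5
```

```text
t: 29.75
tcp_pos: [0.6207, -0.0859, 0.1834]
tool_rot: [[0.936, 0.352, -0.003], [0.352, -0.936, 0.002], [-0.003, -0.003, -1.0]]
wrist_force: [0.3, -0.5, -0.6]
width: 0.0929
grasp_force: 0.0
t: 30.75
tcp_pos: [0.6884, 0.1452, 0.1698]
tool_rot: [[0.937, 0.348, -0.0], [0.348, -0.937, -0.002], [-0.001, 0.002, -1.0]]
wrist_force: [0.7, 0.2, 0.0]
width: 0.0932
grasp_force: 0.0
(array([0.6878, 0.1479]), np.float64(0.976), 1)
t 30.85 pos [0.6886 0.1448 0.1702] phi 20.33 tilt [ 0.001 -0.002] w 0.093 F [ 0.5  0.1 -0.4] units [ 0.02 -0.06  3.  ] -0.02
```

View pics/w8.png

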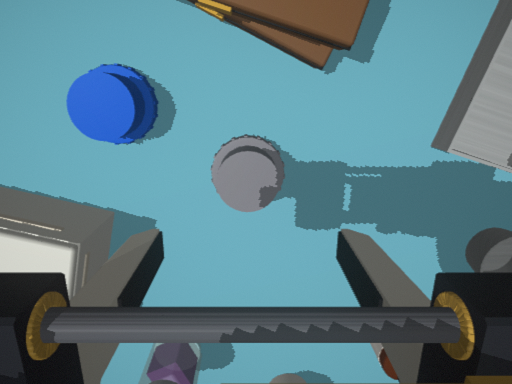

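Wrist view: the grey cap is centred at (248,173); the blue one at (110,103) is well clear of the fingers. Grip the dome.

```bash
python3 -m creep '{"rows":[[0.02,-0.05,0.3,0],[0.02,-0.05,0.8,0],[0.02,-0.05,1.4,0],[0.02,-0.05,1.9,0],[0.02,-0.05,2.4,0],[0.02,-0.05,2.7,0],[0.02,-0.05,2.9,0],[0.02,-0.05,2.97,0],[0.02,-0.05,2.97,0],[0.02,-0.05,2.97,0]]}' 1
python3 -m creep '{"rows":[[0,0,0,0],[0,0,0,0],[0,0,0,0],[0,0,0,0],[0,0,0,0],[0,0,0,0],[0,0,0,0],[0,0,0,0],[0,0,0,0],[0,0,0,0]]}' 0 15
python3 -m creep '{"rows":[[0,0,-0.2,0],[0,0,-0.6,0],[0,0,-1.1,0],[0,0,-1.7,0],[0,0,-2.3,0],[0,0,-2.8,0],[0,0,-3.2,0],[0,0,-3.4,0],[0,0,-3.5,0],[0,0,-3.5,0]]}'
python3 - <<'E'
from h import *
p=cams.camera("wrist");s=r.get_state();t=s["tcp_pos"]
print(t,fit([p],"canister_cap",t[:2],z=t[2]-.0215))
E
python3 go.py .5225 -.4393 .195 20.5
```

```text
t: 31.85
tcp_pos: [0.6893, 0.1504, 0.0225]
tool_rot: [[0.937, 0.35, 0.002], [0.35, -0.937, 0.001], [0.002, 0.0, -1.0]]
wrist_force: [0.4, 0.1, 0.1]
width: 0.0931
grasp_force: 0.0
t: 32.85
tcp_pos: [0.6885, 0.1499, 0.0213]
tool_rot: [[0.937, 0.35, 0.0], [0.35, -0.937, -0.0], [0.0, 0.0, -1.0]]
wrist_force: [-0.6, -0.7, 1.7]
width: 0.0551
grasp_force: 15.0
t: 33.85
tcp_pos: [0.6882, 0.1503, 0.1962]
tool_rot: [[0.937, 0.35, -0.0], [0.35, -0.937, 0.0], [-0.0, -0.0, -1.0]]
wrist_force: [-0.6, -0.5, -0.5]
width: 0.0545
grasp_force: 15.0
[0.68786048 0.15005532 0.19533837] (array([0.6868, 0.1505]), np.float64(0.903), 1)
t 33.95 pos [0.6876 0.15   0.1948] phi 20.51 tilt [-0.003 -0.001] w 0.0552 F [-0.2  0.5 -0.5] units [-7.22  9.88  0.01] 0.0
```

```bash
python3 -m creep '{"rows":[[-0.15,0.2,0,0],[-0.45,0.6,0,0],[-0.9,1.2,0,0],[-1.35,1.85,0,0],[-1.85,2.5,0,0],[-2.35,3.2,0,0],[-2.85,3.9,0,0],[-3.35,4.6,0,0],[-3.85,5.25,0,0],[-4.3,5.9,0,0]]}'
python3 -m creep '{"rows":[[-0.45,0.6,0,0],[-0.9,1.2,0,0],[-1.35,1.8,0,0],[-1.8,2.4,0,0],[-2.2,3,0,0],[-2.55,3.5,0,0],[-2.8,3.82,0,0],[-2.92,3.98,0,0],[-2.92,3.98,0,0],[-2.92,3.98,0,0]]}'
python3 - <<'E'
from h import *
r.get_state()
p=cams.camera("wrist");cv2.imwrite("pics/w9.png",p["img"]);t=np.array(r.get_state()["tcp_pos"])
q=cams.camera("top");c=cams.camera("scene")
print(t,fit([p],"canister_cap",t[:2],z=t[2]-.0215),fit([c],"canister_cap",t[:2],z=t[2]-.0215))
E
python3 go.py .5228 -.4393 .1015 20.5
```

```text
t: 34.95
tcp_pos: [0.5882, -0.2044, 0.1955]
tool_rot: [[0.937, 0.349, -0.002], [0.349, -0.937, -0.0], [-0.002, -0.0, -1.0]]
wrist_force: [-0.5, 0.3, -0.4]
width: 0.0549
grasp_force: 15.0
t: 35.95
tcp_pos: [0.5243, -0.4369, 0.196]
tool_rot: [[0.936, 0.352, 0.001], [0.352, -0.936, 0.002], [0.001, -0.002, -1.0]]
wrist_force: [0.2, 0.9, -1.0]
width: 0.0551
grasp_force: 15.0
[ 0.52463971 -0.43652806  0.19615362] (array([ 0.5235, -0.4364]), np.float64(0.896), 1) (array([ 0.5223, -0.4365]), np.float64(0.727), 1)
t 36.2 pos [ 0.5242 -0.4376  0.1964] phi 20.63 tilt [0.001 0.001] w 0.0555 F [ 0.4  0.6 -0.5] units [-0.04  0.02  1.9 ] 0.02
```

View pics/w9.png

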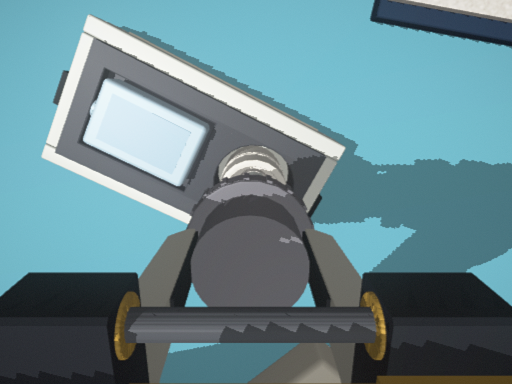

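```bash
python3 -m creep '{"rows":[[-0.02,0.02,0.2,0],[-0.02,0.02,0.6,0],[-0.02,0.02,1,0],[-0.02,0.02,1.3,0],[-0.02,0.02,1.45,0],[-0.02,0.02,1.5,0],[-0.02,0.02,1.5,0],[-0.02,0.02,1.5,0],[-0.02,0.02,1.5,0],[-0.02,0.02,1.5,0]]}'
python3 go.py .5228 -.4393 .1015 20.5
```

```text
t: 37.2
tcp_pos: [0.523, -0.4406, 0.1219]
tool_rot: [[0.937, 0.35, 0.001], [0.35, -0.937, -0.001], [0.001, 0.001, -1.0]]
wrist_force: [0.9, -0.1, -0.5]
width: 0.0548
grasp_force: 15.0
t 37.2 pos [ 0.523  -0.4406  0.1219] phi 20.5 tilt [ 0.001 -0.001] w 0.0548 F [ 0.9 -0.1 -0.5] units [ 0.   -0.03  0.41] 0.0
```

```bash
python3 -m creep '{"rows":[[0,-0.02,0.05,0],[0,-0.02,0.1,0],[0,-0.02,0.15,0],[0,-0.02,0.2,0],[0,-0.02,0.25,0],[0,-0.02,0.3,0],[0,-0.02,0.35,0],[0,-0.02,0.38,0],[0,-0.02,0.4,0],[0,-0.02,0.4,0]]}'
python3 go.py .5228 -.4393 .1015 20.5
```

```text
t: 38.2
tcp_pos: [0.5224, -0.4394, 0.1013]
tool_rot: [[0.937, 0.35, 0.0], [0.35, -0.937, -0.0], [0.0, 0.0, -1.0]]
wrist_force: [0.1, 0.4, 0.3]
width: 0.055
grasp_force: 15.0
t 38.2 pos [ 0.5224 -0.4394  0.1013] phi 20.51 tilt [ 0. -0.] w 0.055 F [0.1 0.4 0.3] units [ 0.01  0.   -0.  ] 0.0
```

```bash
python3 -m creep '{"rows":[[0,0,0,0],[0,0,0,0],[0,0,0,0],[0,0,0,0],[0,0,0,0],[0,0,0,0],[0,0,0,0],[0,0,-0.3,0],[0,0,-0.9,0],[0,0,-1.7,0]]}' 1
python3 - <<'E'
from h import *
r
p=cams.camera("wrist");cv2.imwrite("pics/w10.png",p["img"])
for z in(.08,.085,.092):print(z,fit([p],"canister_cap",(.522,-.439),z=z))
print(fit([p],"carrier",(.5285,-.379,-.104),True))
E
python3 go.py .517 .377 .2 96.2
```

```text
t: 39.2
tcp_pos: [0.5215, -0.4387, 0.1862]
tool_rot: [[0.937, 0.35, -0.003], [0.35, -0.937, 0.002], [-0.002, -0.003, -1.0]]
wrist_force: [0.5, -0.3, 0.5]
width: 0.0927
grasp_force: 0.0
0.08 (array([ 0.5211, -0.4387]), np.float64(0.974), 1)
0.085 (array([ 0.5224, -0.4385]), np.float64(0.943), 1)
0.092 (array([ 0.5238, -0.438 ]), np.float64(0.89), 1)
(array([ 0.5291, -0.3789, -0.1037]), np.float64(0.618), 1)
t 39.45 pos [ 0.5222 -0.4393  0.1868] phi 20.5 tilt [ 0. -0.] w 0.0931 F [-1.   0.9 -1.2] units [  5.62 -15.33  -0.27] -9.46
```

View pics/w10.png

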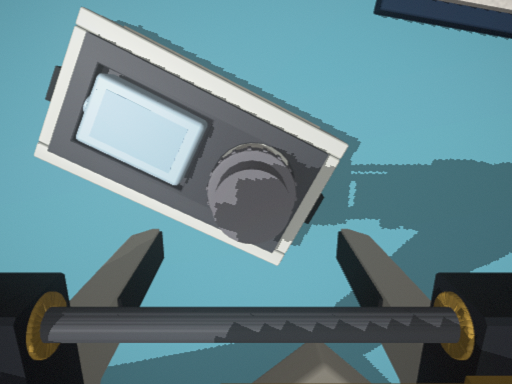

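The cap is fully seated (best silhouette fit at z = 0.080). Now the lid.

```bash
python3 -m creep '{"rows":[[0.1,-0.2,-0.2,-0.1],[0.3,-0.8,-0.2,-0.4],[0.6,-1.55,-0.25,-0.9],[0.9,-2.4,-0.25,-1.4],[1.2,-3.25,-0.25,-2],[1.5,-4.1,-0.25,-2.6],[1.8,-5,-0.25,-3.2],[2.15,-5.9,-0.25,-3.8],[2.5,-6.8,-0.25,-4.3],[2.8,-7.65,-0.25,-4.75]]}'
python3 go.py .517 .377 .2 96.2
```

```text
t: 40.45
tcp_pos: [0.5186, -0.0289, 0.1986]
tool_rot: [[0.518, 0.855, -0.001], [0.855, -0.518, 0.001], [0.0, -0.001, -1.0]]
wrist_force: [0.4, -0.7, -0.2]
width: 0.0927
grasp_force: 0.0
t 40.45 pos [ 0.5186 -0.0289  0.1986] phi 58.79 tilt [-0.001  0.001] w 0.0927 F [ 0.4 -0.7 -0.2] units [ 6.93 -4.23 -0.02] -4.68
```

```bash
python3 -m creep '{"rows":[[0.7,-0.4,0,-0.5],[1.4,-0.85,0,-1],[2.1,-1.3,0,-1.5],[2.8,-1.7,0,-2],[3.5,-2.1,0,-2.5],[4.2,-2.55,0,-3],[4.9,-3,0,-3.5],[5.6,-3.4,0,-4],[6.2,-3.8,0,-4.4],[6.7,-4.1,0,-4.68]]}'
python3 -m creep '{"rows":[[0.2,0,0,0],[0.22,0,0,0],[0.22,0,0,0],[0.22,0,0,0],[0.22,0,0,0],[0.22,0,0,0],[0.22,0,0,0],[0.22,0,0,0],[0.22,0,0,0],[0.22,0,0,0]]}'
python3 - <<'E'
from h import *
p=cams.camera("wrist");cv2.imwrite("pics/w11.png",p["img"])
print(fit([p],"carrier_lid",(.517,.377,.109),True))
E
python3 go.py .517 .377 .092 96.4
```

```text
t: 41.45
tcp_pos: [0.5176, 0.3636, 0.1983]
tool_rot: [[-0.109, 0.994, -0.002], [0.994, 0.109, 0.0], [0.001, -0.002, -1.0]]
wrist_force: [0.2, 0.3, 0.5]
width: 0.0929
grasp_force: 0.0
t: 42.45
tcp_pos: [0.5186, 0.3716, 0.1987]
tool_rot: [[-0.104, 0.995, -0.0], [0.995, 0.104, 0.0], [0.0, -0.0, -1.0]]
wrist_force: [-1.1, 0.1, -0.0]
width: 0.0931
grasp_force: 0.0
(array([0.516 , 0.3773, 0.1145]), np.float64(0.98), 1)
t 42.55 pos [0.5185 0.3716 0.1987] phi 95.95 tilt [-0.  0.] w 0.0927 F [ 0.1 -0.2 -0. ] units [ 0.11 -0.02  2.13] -0.06
```

View pics/w11.png

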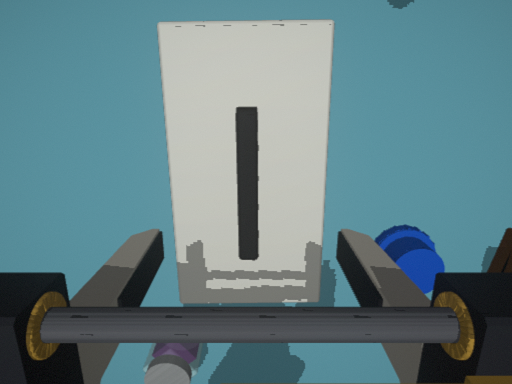

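Wrist view: the handle runs straight between the fingers, centred at (247,183). Grip it.

```bash
python3 -m creep '{"rows":[[0.05,-0.02,0.2,-0.04],[0.12,-0.04,0.6,-0.08],[0.12,-0.04,1,-0.08],[0.12,-0.04,1.4,-0.08],[0.12,-0.04,1.7,-0.08],[0.12,-0.04,1.95,-0.08],[0.12,-0.04,2.08,-0.08],[0.12,-0.04,2.12,-0.08],[0.12,-0.04,2.12,-0.08],[0.12,-0.04,2.12,-0.08]]}' 1
python3 -m creep '{"rows":[[0,0,0,0],[0,0,0,0],[0,0,0,0],[0,0,0,0],[0,0,0,0],[0,0,0,0],[0,0,0,0],[0,0,0,0],[0,0,0,0],[0,0,0,0]]}' 0 50
python3 -m creep '{"rows":[[0,0,-0.1,0],[0,0,-0.3,0],[0,0,-0.6,0],[0,0,-1,0],[0,0,-1.5,0],[0,0,-2,0],[0,0,-2.5,0],[0,0,-2.9,0],[0,0,-3.15,0],[0,0,-3.2,0]]}'
python3 - <<'E'
from h import *
p=cams.camera("wrist");s=r.get_state();t=s["tcp_pos"]
print(t,fit([p],"carrier_lid",(.516,.377,.1145),True,z=t[2]-.0925))
E
python3 go.py .5285 -.379 .255 84.05
```

```text
t: 43.55
tcp_pos: [0.5164, 0.3779, 0.0936]
tool_rot: [[-0.115, 0.993, 0.001], [0.993, 0.115, 0.001], [0.001, 0.001, -1.0]]
wrist_force: [-0.3, 0.5, -0.2]
width: 0.093
grasp_force: 0.0
t: 44.55
tcp_pos: [0.516, 0.3774, 0.0927]
tool_rot: [[-0.115, 0.993, -0.0], [0.993, 0.115, 0.0], [0.0, -0.0, -1.0]]
wrist_force: [-0.2, 0.6, 0.7]
width: 0.0171
grasp_force: 0.0
t: 45.55
tcp_pos: [0.5164, 0.3781, 0.2553]
tool_rot: [[-0.115, 0.993, 0.003], [0.993, 0.115, 0.003], [0.002, 0.003, -1.0]]
wrist_force: [-0.5, 0.0, -2.2]
width: 0.0156
grasp_force: 50.0
[0.51613498 0.37766048 0.25411629] (array([0.5153, 0.3842, 0.1092]), np.float64(0.737), 1)
t 45.65 pos [0.5158 0.3772 0.2528] phi 96.58 tilt [ 0. -0.] w 0.0155 F [ 0.5 -0.1 -3.5] units [-15.05  -1.48  -0.04] 1.57
```

```bash
python3 -m creep '{"rows":[[-0.2,0,0,0],[-0.6,-0.05,0,0],[-1.2,-0.1,0,0.1],[-1.9,-0.2,0,0.2],[-2.6,-0.25,0,0.3],[-3.3,-0.3,0,0.4],[-4,-0.4,0,0.5],[-4.7,-0.45,0,0.5],[-5.4,-0.5,0,0.6],[-6.1,-0.6,0,0.6]]}'
python3 -m creep '{"rows":[[-0.7,-0.05,0,0.1],[-1.4,-0.1,0,0.2],[-2.1,-0.1,0,0.3],[-2.8,-0.15,0,0.4],[-3.5,-0.2,0,0.5],[-4.2,-0.2,0,0.6],[-4.8,-0.25,0,0.7],[-5.4,-0.25,0,0.8],[-5.8,-0.25,0,0.9],[-6,-0.25,0,0.97]]}'
python3 go.py .5285 -.379 .255 84.05
```

```text
t: 46.65
tcp_pos: [0.5204, 0.0683, 0.2516]
tool_rot: [[-0.03, 1.0, -0.002], [1.0, 0.03, -0.001], [-0.001, -0.002, -1.0]]
wrist_force: [1.1, -0.1, -2.6]
width: 0.0153
grasp_force: 50.0
t: 47.65
tcp_pos: [0.5168, -0.232, 0.2516]
tool_rot: [[0.108, 0.994, -0.002], [0.994, -0.108, -0.0], [-0.0, -0.002, -1.0]]
wrist_force: [-0.0, 0.3, -3.0]
width: 0.0155
grasp_force: 50.0
t 47.65 pos [ 0.5168 -0.232   0.2516] phi 83.77 tilt [-0.002 -0.   ] w 0.0155 F [-0.   0.3 -3. ] units [-2.9   0.55 -0.07] -0.03
```

```bash
python3 -m creep '{"rows":[[-0.5,0.1,0,0],[-1,0.2,0,0],[-1.5,0.3,0,-0.03],[-2,0.4,0,-0.03],[-2.4,0.45,0,-0.03],[-2.7,0.5,0,-0.03],[-2.85,0.53,0,-0.03],[-2.9,0.55,0,-0.03],[-2.9,0.55,0,-0.03],[-2.9,0.55,0,-0.03]]}'
python3 -m creep '{"rows":[[0,0,0,0],[0,0,0,0],[0,0,0,0],[0,0,0,0],[0,0,0,0],[0,0,0,0],[0,0,0,0],[0,0,0,0],[0,0,0,0],[0,0,0,0]]}'
python3 - <<'E'
from h import *
t=np.array(r.get_state()["tcp_pos"])
w=cams.camera("wrist");c=cams.camera("scene");q=cams.camera("top")
a=cv2.resize(c["img"][0:200,100:356],(512,400));cv2.imwrite("pics/w12.png",np.hstack([cv2.resize(w["img"],(288,216)),cv2.resize(a,(400,216*400//277))[:216]]) )
for z in(.0925,.0975):print(z,[fit([p],"carrier_lid",(t[0],t[1],-.104),True,z=t[2]-z) for p in(c,q,w)])
E
python3 go.py .5287 -.379 .15 84.05
```

```text
t: 48.65
tcp_pos: [0.5308, -0.3748, 0.2528]
tool_rot: [[0.098, 0.995, 0.0], [0.995, -0.098, 0.001], [0.001, 0.0, -1.0]]
wrist_force: [-0.4, -0.5, -2.5]
width: 0.0158
grasp_force: 50.0
t: 49.65
tcp_pos: [0.5302, -0.3764, 0.2526]
tool_rot: [[0.1, 0.995, -0.0], [0.995, -0.1, 0.0], [0.0, -0.0, -1.0]]
wrist_force: [-0.1, 0.1, -3.3]
width: 0.0158
grasp_force: 50.0
0.0925 [(array([ 0.5306, -0.3721, -0.1112]), np.float64(0.861), 1), (array([ 0.531 , -0.3766, -0.0965]), np.float64(0.713), 1), (array([ 0.5407, -0.2734, -0.1011]), np.float64(0.898), 1)]
0.0975 [(array([ 0.5281, -0.3767, -0.1025]), np.float64(0.865), 1), (array([ 0.5318, -0.3781, -0.0987]), np.float64(0.717), 1), (array([ 0.5306, -0.3704, -0.1007]), np.float64(0.748), 1)]
t 50.1 pos [ 0.5302 -0.3764  0.2527] phi 84.26 tilt [0. 0.] w 0.0154 F [-0.8 -0.2 -2.3] units [-0.06 -0.03  2.05] 0.03
```

View pics/w12.png

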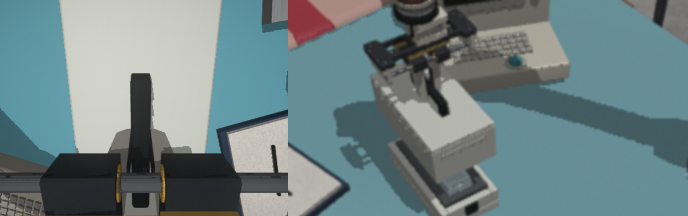

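The lid hangs level over the carrier (right panel). Lower it in stages and watch the force.

```bash
python3 -m creep '{"rows":[[-0.05,-0.03,0.1,0.03],[-0.05,-0.03,0.3,0.03],[-0.05,-0.03,0.6,0.03],[-0.05,-0.03,0.9,0.03],[-0.05,-0.03,1.2,0.03],[-0.05,-0.03,1.45,0.03],[-0.05,-0.03,1.58,0.03],[-0.05,-0.03,1.62,0.03],[-0.05,-0.03,1.62,0.03],[-0.05,-0.03,1.62,0.03]]}'
python3 go.py .5287 -.379 .1535 84.05
```

```text
t: 51.1
tcp_pos: [0.529, -0.3789, 0.1724]
tool_rot: [[0.104, 0.995, 0.001], [0.995, -0.104, -0.001], [-0.001, 0.001, -1.0]]
wrist_force: [-0.0, -0.5, -2.6]
width: 0.0156
grasp_force: 50.0
t 51.1 pos [ 0.529  -0.3789  0.1724] phi 84.02 tilt [ 0.001 -0.001] w 0.0156 F [-0.  -0.5 -2.6] units [-0.   -0.01  0.38] -0.0
```

```bash
python3 -m creep '{"rows":[[0,0,0.04,0],[0,0,0.08,0],[0,0,0.12,0],[0,0,0.16,0],[0,0,0.2,0],[0,0,0.24,0],[0,0,0.28,0],[0,0,0.32,0],[0,0,0.34,0],[0,0,0.34,0]]}'
python3 -m creep '{"rows":[[0,0,0.02,0],[0,0,0.04,0],[0,0,0.04,0],[0,0,0.04,0],[0,0,0.04,0],[0,0,0.04,0],[0,0,0.04,0],[0,0,0.04,0],[0,0,0.04,0],[0,0,0.04,0]]}'
python3 go.py .5287 -.379 .1485 84.05
```

```text
t: 52.1
tcp_pos: [0.5284, -0.3787, 0.1544]
tool_rot: [[0.104, 0.995, -0.0], [0.995, -0.104, 0.0], [0.0, -0.0, -1.0]]
wrist_force: [0.7, -0.2, -2.5]
width: 0.0155
grasp_force: 50.0
t: 53.1
tcp_pos: [0.5285, -0.3787, 0.1527]
tool_rot: [[0.104, 0.995, 0.0], [0.995, -0.104, 0.0], [0.0, 0.0, -1.0]]
wrist_force: [0.0, -0.4, -2.2]
width: 0.0158
grasp_force: 50.0
t 53.1 pos [ 0.5285 -0.3787  0.1527] phi 84.02 tilt [0. 0.] w 0.0158 F [ 0.  -0.4 -2.2] units [-0.    0.    0.08] -0.0
```

```bash
python3 -m creep '{"rows":[[0,0,0.02,0],[0,0,0.04,0],[0,0,0.05,0],[0,0,0.05,0],[0,0,0.05,0],[0,0,0.05,0],[0,0,0.05,0],[0,0,0.05,0],[0,0,0.05,0],[0,0,0.05,0]]}'
python3 -m creep '{"rows":[[0,0,0.01,0],[0,0,0.02,0],[0,0,0.02,0],[0,0,0.02,0],[0,0,0.02,0],[0,0,0.02,0],[0,0,0.02,0],[0,0,0.02,0],[0,0,0.02,0],[0,0,0.02,0]]}'
python3 go.py .5287 -.379 .1485 84.05
```

```text
t: 54.1
tcp_pos: [0.5285, -0.3787, 0.1502]
tool_rot: [[0.104, 0.995, 0.0], [0.995, -0.104, 0.0], [0.0, 0.0, -1.0]]
wrist_force: [-0.9, 0.6, -2.1]
width: 0.0157
grasp_force: 50.0
t: 55.1
tcp_pos: [0.5285, -0.3787, 0.1491]
tool_rot: [[0.104, 0.995, -0.0], [0.995, -0.104, 0.0], [0.0, -0.0, -1.0]]
wrist_force: [-0.8, 0.4, -1.4]
width: 0.0155
grasp_force: 50.0
t 55.1 pos [ 0.5285 -0.3787  0.1491] phi 84.02 tilt [-0.  0.] w 0.0155 F [-0.8  0.4 -1.4] units [-0.    0.    0.01] -0.0
```

The lid is now about 0.5 mm above its seat with no contact on the way down, so it is around the insert. Release.

```bash
python3 -m creep '{"rows":[[0,0,0.01,0],[0,0,0.01,0],[0,0,0.01,0],[0,0,0.01,0],[0,0,0.01,0],[0,0,0.01,0],[0,0,0.01,0],[0,0,0.01,0],[0,0,0.01,0],[0,0,0.01,0]]}' 1
python3 -m creep '{"rows":[[0,0,-0.3,0],[0,0,-0.8,0],[0,0,-1.3,0],[0,0,-1.8,0],[0,0,-2.1,0],[0,0,-2.3,0],[-0.3,0,-2.4,0],[-0.9,0,-2.4,0],[-1.6,0,-2.4,0],[-2.2,0,-2.4,0]]}'
python3 -m creep '{"rows":[[0,0,0,0],[0,0,0,0],[0,0,0,0],[0,0,0,0],[0,0,0,0],[0,0,0,0],[0,0,0,0],[0,0,0,0],[0,0,0,0],[0,0,0,0]]}'
python3 - <<'E'
from h import *
w=cams.camera("wrist");c=cams.camera("scene");q=cams.camera("top")
cv2.imwrite("pics/w13.png",np.hstack([cv2.resize(w["img"],(400,300)),cv2.resize(c["img"][30:180,110:310],(400,300))]) )
for z in(.056,.061,.066):print(z,[fit([p],"carrier_lid",(.5285,-.379,-.104),True,z=z) for p in(w,c)])
E
```

```text
t: 56.1
tcp_pos: [0.5285, -0.3787, 0.1487]
tool_rot: [[0.104, 0.995, 0.0], [0.995, -0.104, 0.0], [0.0, 0.0, -1.0]]
wrist_force: [0.2, 0.1, 0.3]
width: 0.0904
grasp_force: 0.0
t: 57.1
tcp_pos: [0.5162, -0.4898, 0.2681]
tool_rot: [[0.105, 0.995, -0.001], [0.995, -0.105, -0.0], [-0.0, -0.001, -1.0]]
wrist_force: [0.0, 0.2, -0.3]
width: 0.0929
grasp_force: 0.0
t: 58.1
tcp_pos: [0.517, -0.4882, 0.2686]
tool_rot: [[0.104, 0.995, -0.0], [0.995, -0.104, 0.0], [0.0, -0.0, -1.0]]
wrist_force: [-0.3, 0.7, 0.2]
width: 0.093
grasp_force: 0.0
0.056 [(array([ 0.5287, -0.3774, -0.1037]), np.float64(0.981), 1), (array([ 0.528 , -0.3762, -0.1049]), np.float64(0.976), 1)]
0.061 [(array([ 0.5294, -0.3758, -0.1063]), np.float64(0.964), 1), (array([ 0.5304, -0.3727, -0.103 ]), np.float64(0.969), 1)]
0.066 [(array([ 0.5276, -0.3739, -0.1082]), np.float64(0.948), 1), (array([ 0.5321, -0.3687, -0.1182]), np.float64(0.961), 1)]
```

View pics/w13.png

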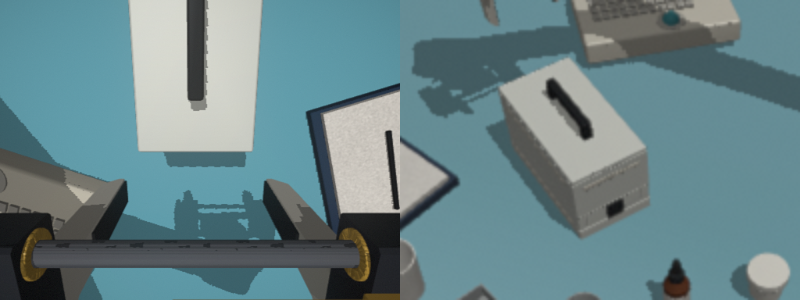

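The lid sits flush all round at z = 0.056, and the gripper is clear. Handing in.

```bash
python3 -c "
from plant import order
print(order.job_done())"
```

```text
the job is handed in; nothing more can be done
None
```

The specimen is packed: it stands in the capped canister with the ice brick flat beside it, the carrier lid sits fully down all round, and the job was handed in at about 58 s.

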